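# Click a honey jar into the lid-tightening stand

## Task

Stand the square honey jar in the flared mouth of the lid-tightening stand, then slide it along between the rails, past the sprung pawl and on into the sprung rubber pad, until the pawl snaps fully shut behind it; let go and leave it standing upright on the base plate, held between pawl and pad. It is glass, so go gently: do not drop it or drive it on hard into the pad once the pawl has snapped, and leave the round jars and the stack of lids where they are.

Things in the scene. Friction and masses are not known exactly. Their poses are not given: they have to be found in the camera images.
- square_jar: Closed square honey jar, the only square one: amber glass body 54 x 54 mm, 78 mm high with plain upright sides, then a short neck and a round brass-coloured lid 49 mm across; 97 mm high in all; 0.28 to 0.48 kg. Origin at the centre of its underside, z up, x and y square to its flat sides. Starts upright on the table, at any yaw.
- stand: Lid-tightening stand fixed to the table; z up, x along the lane, the way the jar is pushed. Plate 150 wide, 6 mm thick, from x = -185 to 176 mm; origin under it. Two rails: inner faces at y = -28.5 and 28.5 mm, straight from x = -100 to 70 mm, tops 26 mm above the table. From x = -100 back to -161 mm they flare to 102 mm apart: the mouth. At the far end a clamped carriage has pad and pawl.
- stand_mouth (a point): Point on top of the base plate (6 mm above the table), mid-lane, at stand x = -140 mm: set the jar's underside centre down about here, square to the lane; it then stands in the flare with 6 mm to spare beside each leading corner, well short of the straight rails (3 mm play in all) and the pawl. Axes as the stand's.
- stand_home (a point): Point on the plate, mid-lane, at stand x = 40 mm: where the jar's underside centre rests once home, IF the carriage were clamped at its mark. It was clamped by hand: pad and pawl together lie up to 24 mm further on or back along x, and so does the true home. This shift is not measured; feel for it (or see it). The carriage does not slip in use. Axes as the stand's.
- stand_pad (a point): Nominal face of the sprung rubber pad across the lane (stand x = 64 mm plus the unmeasured shift; 46 mm wide, 12 to 42 mm above the table; end block behind 44 mm high). It yields from 2.4 N, then 1.2 N per mm, for 8.5 mm, then is solid. The pawl snaps when the jar has pressed it in about 5 mm, at some 6 to 9 N along the lane; 9.5 to 10.5 N is safely home. Let go, the jar springs back 1 mm or more.
- pawl (a joint): Angle (rad) of the dark steel pawl, a flat arm 28 to 38 mm above the table, over the +y rail, on an upright pin at stand x = -52, y = 44 mm (plus the shift in x). 0 = shut: its round nose (radius 4 mm) stands in the lane at x = 9, y = 22 mm. The passing jar swings it aside to about 0.13, for some 2 to 5 N of push; its spring shuts it again.
- round_jar_a: A round amber jar with lid, 62 mm across and 92 mm high; to be left alone. Origin at the centre of its underside.
- round_jar_b: Another such round jar; to be left alone. Origin at the centre of its underside.
- lid_stack: A stack of brass-coloured lids, 65 mm across and 39 mm high; to be left alone. Origin at the centre of its underside.
There are look-alikes about, which are no part of the job. Leave any purple or turquoise look-alike of the square_jar alone.

How it is judged (in metres and radians):
On the way, in this order (a step that is already met when the one before it is completed fails the run):
1. the jar stands upright on the base plate in the mouth of the lane, short of the pawl (x of square_jar in the frame of stand between -0.165 and -0.045 m and y of square_jar in the frame of stand between -0.02 and 0.02 m and z of square_jar in the frame of stand below 0.01 m and angle between square_jar's own z axis and vertical below 0.12 rad and value of joint pawl below 0.03 rad), for 0.1 s.
2. sliding along on the plate, the jar has swung the pawl aside (value of joint pawl above 0.08 rad and x of square_jar in the frame of stand above -0.03 m and z of square_jar in the frame of stand below 0.012 m), for 0.1 s.
3. the pawl has snapped shut behind the jar (value of joint pawl below 0.05 rad and x of square_jar in the frame of stand above 0.005 m), for 0.2 s.
At the end, for the whole second after the job is handed in: The square jar stands at rest, released, upright (within 4 degrees) and flat on the base plate (within 3 mm) between the rails, past the pawl and held against the pad, with the pawl shut behind it (within 0.05 rad) (all of step 3 and x of square_jar in the frame of stand below 0.075 m and y of square_jar in the frame of stand between -0.006 and 0.006 m and z of square_jar in the frame of stand below 0.009 m and angle between square_jar's own z axis and vertical below 0.07 rad and linear speed of square_jar below 0.01 m/s); the robot touches nothing.
It fails at once if the glass is pressed against the rubber pad with more than 18 N (contact force between square_jar and pad_c0 above 18 N).
It fails at once if the square jar is dropped or flung (moves loose from the fingers at over 0.45 m/s, as after a fall of 1 cm) (linear speed of square_jar above 0.45 m/s and contact force between the fingers and square_jar below 0.1 N).
It fails at once if the square jar is tipped by more than 30 degrees (angle between square_jar's own z axis and vertical above 0.52 rad).
It fails at once if a round jar or the stack of lids is moved by more than 15 mm (distance of any of round_jar_a, round_jar_b, lid_stack from where it was at the start of the episode above 0.015 m).
It also fails if it takes over 58 s, if anything falls off the work surface, if the arm or the gripper's body presses on something with over 40 N, if the wrist force passes 120 N, or if a joint passes its speed limit or range.

## Robot

A 6-joint arm with a two-finger parallel gripper is mounted at the origin on the work surface. World frame = base frame: x ahead of the robot, y to its left, z up, the work surface at z = 0. Lengths are in m, angles in degrees, forces in N, time in s.
With the tool pointing down it reaches from about 0.25 to 0.725 m from the base axis. Payload 4 kg.
Tool frame: the origin (TCP) lies midway between the tips of the shut fingers; the grasp point (between the pads) lies robot.grip_point_offset behind it (robot.grip_point_offset is the distance from the TCP to the grasp point, in m); z points along the fingers, x is the direction in which the jaws open and shut, and the axes are right-handed (so a half turn about z gives the same grasp; the last joint's range is limited). The gripper opens to 85 mm and grips with 20 to 120 N. Pads are 22 mm wide; open, the fingers measure 114 mm over their backs; the gripper's body (76 mm by 85 mm) begins 54 mm behind the grasp point. The pads swing forward as they close: fully open they stand 13 mm farther back than shut.
Start: joints at [68.297, 13.785, 0.286, 76.501, 0, 90], TCP at [0.185, 0.465, 0.231] pointing down, gripper open.
Joint ranges: [-155.79, 155.79], [-60.16, 107.12], [-62.33, 73.08], [-114, 123.19], [-81.49, 82.49], [-180, 180]. Speed limits (degrees/s): [159.86, 159.86, 180, 180, 180, 180].

## Interface

Orientations are given as a 3x3 rotation matrix whose columns are the frame's x, y, z axes.
In Python, from workcell import robot, imaging gives the robot as it stands.
- The arm moves only by the tool send_rows, never from a script. Its argument "series" is a list of rows, each a list of 3 entries, a list of its own where there are three numbers: the shift along the tool's x, y, z in mm, then the turn, a rotation vector about the tool's x, y, z in units of 5 degrees (1.0 is 5 degrees), then the finger opening in mm, from 0 to 85.4. A call has 1 to 12 rows; each row shifts and turns the pose as measured when the row begins, along the tool's axes as they then stand; what a row does not reach is not made up. A row lasts 1/10 s, in which the tool goes at most 50 mm and 8.59 degrees, less where a joint would pass 70% of its speed; a pose out of reach is approached as far as the arm can. A call is refused whole if a number of a shift passes 50 or a number of a turn 1, either way. A call with a gripper value outside its range is refused whole. The fingers move at their own pace and stop on an object; "force" is the grip in N (left out, the last holds). Time passes only in rows, so rows that do not move let the fingers close. It gives the time, the measured TCP pose, the force and the opening at its end, in the units of the state.
- robot.read_state(): the state, without advancing time (a new reading comes with each control period).
- imaging.camera(name): name is "scene" or "top"; returns a dict with "pixels" (420x560x3 uint8, red, green, blue), "mtx" (3x3 intrinsics, pixels), "k1" (the pictures are not rectified: a ray, as slopes to the right and down, at radius r is drawn at 1 + k1 r^2 times it, then the intrinsics apply), "view" (4x4, takes a point from world to camera coordinates). Camera axes: x right, y down, z forward; pixel columns grow to the right and rows downward; lengths in m; the calibration is good to about 2 mm. A picture is of the moment at which its call begins. There is no depth.
- robot.close_job(): hands the job in, once; it reports no verdict.
The state is a dict: "time_s": time; "joint_pos": joint angles; "joint_vel": joint speeds; "joint_efforts": joint torques, N m; "ee_pos": TCP position; "ee_rot": TCP orientation; "wrist_force": force on the tool from outside, world axes, zero at the start; "moment": the same for the moment, N m; "finger_gap": finger opening in m.
Only numpy, scipy, OpenCV 4.12 (cv2) and the standard library are available. Lean on these libraries where they do the work, as an engineer would, in place of code of your own. Each camera call takes 0.05 s, during which the arm holds its last target. There are 200 camera calls.

## Working session

There is one attempt and no reset: what is moved stays moved. The work goes in short steps, Python scripts to look and compute and a tool call to move; the robot and the scene stay as the last step left them, time stands still between calls to the robot, and variables do not carry over. Pictures are saved under pics/ and viewed, about 8 in all and at most 12, crops included, and the job is handed in when it is done.

Besides the shell and the picture viewer there is one more tool, called after "Request:" as a command line: name --argument value ..., lists and objects as JSON in quotes. send_rows: Moves the arm, as the interface text tells. Its arguments: {"type":"object","properties":{"series":{"type":"array","items":{"type":"array"}},"force":{"type":"number"}},"required":["series"]}

```bash
mkdir -p pics; cat > h.py <<'E'
import numpy as np, cv2
from workcell import robot, imaging
def shot(n):
    c=imaging.camera(n); c['bgr']=np.ascontiguousarray(np.asarray(c['pixels'])[:,:,::-1]); return c
def ray(c,u,v):
    K=np.array(c['mtx']);d=np.array([(u-K[0,2])/K[0,0],(v-K[1,2])/K[1,1]]);s=d.copy()
    for _ in range(20): s=d/(1+c['k1']*(s@s))
    V=np.array(c['view']);R=V[:3,:3];return -R.T@V[:3,3],R.T@np.array([s[0],s[1],1])
def onz(c,u,v,z):
    o,d=ray(c,u,v);return o+d*(z-o[2])/d[2]
def proj(c,p):
    V=np.array(c['view']);q=V[:3,:3]@np.array(p)+V[:3,3];s=q[:2]/q[2];s=s*(1+c['k1']*(s@s));K=np.array(c['mtx'])
    return np.array([K[0,0]*s[0]+K[0,2],K[1,1]*s[1]+K[1,2]])
E
python3 - <<'E'
from h import *
for n in('scene','top'):
    c=shot(n);cv2.imwrite(f'pics/{n}0.png',c['bgr']);print(n,ray(c,280,210),c['k1'],c['mtx'])
s=robot.read_state();print(s,robot.grip_point_offset)
E
```

```text
scene (array([ 0.93552182, -0.56277996,  0.68211719]), array([-0.38140497,  0.56836385, -0.72927569])) -0.0874558751058013 [[379.51801569   0.         286.64580046]
 [  0.         379.51801569 207.49425258]
 [  0.           0.           1.        ]]
top (array([ 0.4615336 , -0.043096  ,  1.22821572]), array([ 0.12816252,  0.01792304, -0.99162644])) -0.09867516977902517 [[510.37415259   0.         284.25194819]
 [  0.         510.37415259 209.65352345]
 [  0.           0.           1.        ]]
{'time_s': 0.1, 'joint_pos': array([6.82961150e+01, 1.38268044e+01, 2.23755663e-01, 7.65001738e+01,
       6.38896044e-04, 8.99993618e+01]), 'joint_vel': array([ 0.02205354, -0.14182688,  0.18168909, -0.03572875,  0.00913108,
        0.07411071]), 'joint_efforts': array([-2.61394780e-04, -3.73136687e+01,  2.53010702e+01,  1.08293595e-02,
       -2.65706927e-05, -4.90878485e-07]), 'ee_pos': array([0.18470396, 0.46405812, 0.23052682]), 'ee_rot': array([[ 3.69798807e-01,  9.29111610e-01, -6.76599208e-04],
       [ 9.29110110e-01, -3.69799426e-01, -1.66973031e-03],
       [-1.80157181e-03, -1.11708891e-05, -9.99998377e-01]]), 'wrist_force': array([0.090347  , 0.59549381, 0.07739265]), 'moment': array([-0.01424176,  0.01726789, -0.07775299]), 'finger_gap': 0.08551223680963059} 0.0187
```

View pics/scene0.png

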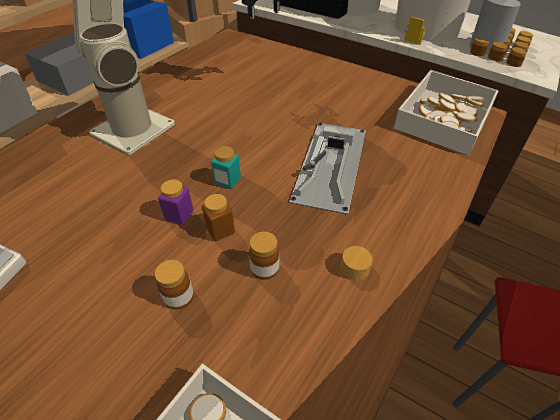

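View pics/top0.png

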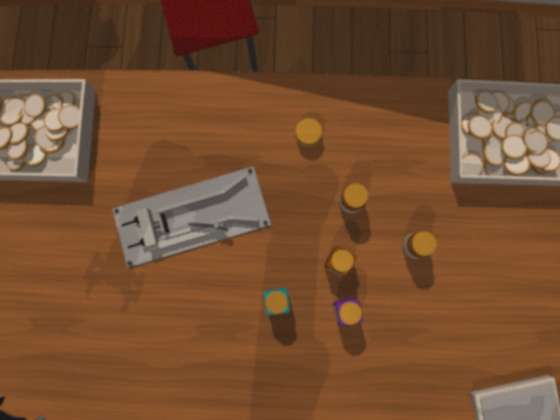

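The amber square jar is the candidate at scene (218,217) and top (342,261). The purple one at top (350,313) and the turquoise one at (277,302) are the look-alikes. The round jars are at top (355,196) and (423,244), and the lids at (309,131). I'll confirm this in one enlarged crop, together with the stand.

```bash
python3 - <<'E'
from h import *
t=cv2.imread('pics/top0.png');s=cv2.imread('pics/scene0.png')
a=cv2.resize(t[160:275,105:280],(800,526),interpolation=cv2.INTER_CUBIC)
cv2.imwrite('pics/stand.png',a)
b=cv2.resize(t[230:300,310:380],(400,400),interpolation=cv2.INTER_CUBIC)
d=cv2.resize(s[180:250,185:255],(400,400),interpolation=cv2.INTER_CUBIC)
im=np.hstack([b,d]);cv2.imwrite('pics/jar.png',cv2.convertScaleAbs(im,alpha=1.6))
E
```

```text
(no output)
```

View pics/jar.png

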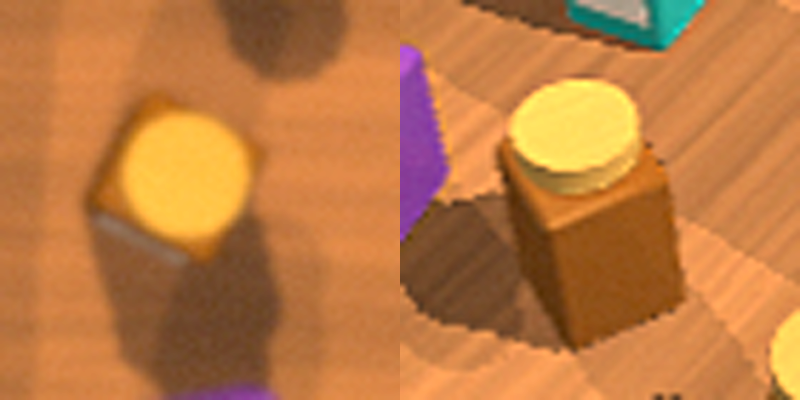

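View pics/stand.png

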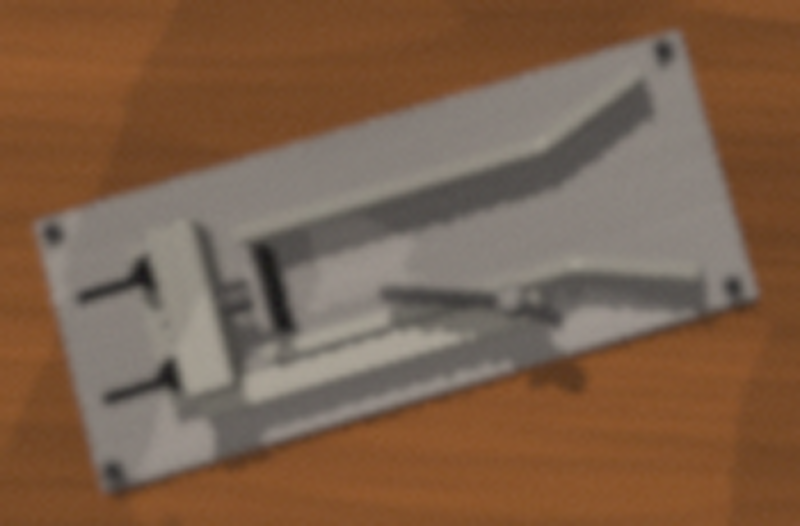

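```bash
cat > m.py <<'E'
from h import *
def kab(P,Q):
    p,q=P.mean(0),Q.mean(0);a=P-p;b=Q-q
    th=np.arctan2((a[:,0]*b[:,1]-a[:,1]*b[:,0]).sum(),(a*b).sum())
    R=np.array([[np.cos(th),-np.sin(th)],[np.sin(th),np.cos(th)]]);t=q-R@p
    return th,R,t,np.linalg.norm(P@R.T+t-Q,axis=1)
E
python3 - <<'E'
from m import *
c=shot('top')
cr=lambda u,v,s,x0,y0:((u+.5)/s-.5+x0,(v+.5)/s-.5+y0)
# jar
J=np.array([onz(c,*cr(u,v,400/70,310,230),.078)[:2] for u,v in[(155,93),(265,155),(207,262),(90,203)]])
print('sides',np.linalg.norm(J-np.roll(J,1,0),axis=1)); e=J-np.roll(J,1,0);print(np.degrees(np.arctan2(e[:,1],e[:,0])))
L=onz(c,*cr(187,174,400/70,310,230),.097);print('jar',J.mean(0),'lid',L)
# lid by mask
S=4.571
C=np.array([onz(c,*cr(u,v,S,105,160),.006)[:2] for u,v in[(680,30),(760,298),(35,220),(103,492)]])
th,R,t,r=kab(np.array([[-.185,-.075],[-.185,.075],[.176,-.075],[.176,.075]]),C)
print('stand',np.degrees(th),t,r)
f=lambda u,v,z:R.T@(onz(c,*cr(u,v,S,105,160),z)[:2]-t)
for n,a in dict(padtopR=(278,243,.042),padbotR=(296,332,.042),pin=(515,298,.040),rail0=(545,148,.026),rail1=(580,262,.026),nose=(385,293,.038),mouth=(640,82,.026)).items(): print(n,f(*a))
np.savez('st.npz',R=R,t=t,th=th)
for n,p in dict(mouth=(-.14,0),home=(.04,0)).items(): print(n,R@np.array(p)+t)
for n,(u,v),z in(('lids',(309,131),.039),('ra',(355,196),.092),('rb',(423,244),.092),('purple',(350,313),.097),('turq',(277,302),.097)):print(n,onz(c,u,v,z))
s=shot('scene')
# scene checks
for u,v,x0,y0,z in((555,228,185,180,.078),(665,178,185,180,.078),(575,130,185,180,.097)): print('scene',onz(s,*cr(u-400,v,400/70,x0,y0),z))
for q in((-.14,0,.006),(-.185,-.075,.006),(-.185,.075,.006),(.176,-.075,.006),(.176,.075,.006)): print('proj',proj(s,[*(R@np.array(q[:2])+t),q[2]]))
E
```

```text
sides [0.05042428 0.04959082 0.04794454 0.05125961]
[ -29.60236566 -118.11765893  152.24448745   64.63729502]
jar [ 0.49871308 -0.16237576] lid [ 0.49976464 -0.16336523  0.097     ]
stand 108.02243888179053 [0.59724575 0.19946238] [0.00033613 0.00038993 0.00049672 0.0004532 ]
padtopR [ 0.04520458 -0.01905092]
padbotR [0.04804129 0.02812477]
pin [-0.06483665  0.04304915]
rail0 [-0.09961435 -0.03034172]
rail1 [-0.10093397  0.03268268]
nose [-0.0007967   0.02117229]
mouth [-0.15695875 -0.04985682]
mouth [0.64056027 0.06633142]
home [0.58487017 0.2374998 ]
lids [ 0.80840909 -0.08602735  0.039     ]
ra [ 0.64451633 -0.19078727  0.092     ]
rb [ 0.53978368 -0.34471388  0.092     ]
purple [ 0.38443597 -0.18195194  0.097     ]
turq [ 0.40438955 -0.02160593  0.097     ]
scene [ 0.51371415 -0.19585986  0.078     ]
scene [ 0.53188348 -0.15303036  0.078     ]
scene [ 0.50063652 -0.16540592  0.097     ]
proj [321.48740659 194.94463562]
proj [347.99727475 213.29578009]
proj [288.46775966 201.40874817]
proj [365.38905735 130.48924373]
proj [317.86615649 122.65081979]
```

The crop shows amber glass, square shoulders and a brass lid, so this is the right jar. It sits at about (0.500, -0.164), with faces at about 62°. The stand's yaw is 108.0°. The carriage shift looks like about -14 mm, from the pin, the nose and the pad. I'll move above the jar.

Request:
send_rows --series '[[[-33,37,0],[0,0,0],85],[[-33,37,0],[0,0,0],85],[[-33,37,0],[0,0,0],85],[[-33,37,0],[0,0,0],85],[[-33,37,0],[0,0,0],85],[[-33,37,0],[0,0,0],85],[[-33,37,0],[0,0,0],85],[[-33,37,0],[0,0,0],85],[[-33,37,0],[0,0,0],85],[[-33,37,0],[0,0,0],85],[[-33,37,0],[0,0,0],85],[[-33,37,0],[0,0,0],85]]' --force 40

```text
time_s: 1.4
ee_pos: [0.4544, -0.0696, 0.2296]
ee_rot: [[0.356, 0.934, 0.004], [0.934, -0.356, 0.001], [0.002, 0.003, -1.0]]
wrist_force: [0.5, 0.1, 0.3]
finger_gap: 0.0851
```

```bash
cat > d.py <<'E'
import sys
from h import *
def d(x,y,z,a):
    s=robot.read_state();R=np.array(s['ee_rot']);p=np.array(s['ee_pos'])
    cur=np.degrees(np.arctan2(R[1,0],R[0,0]))
    a=np.radians(a);D=np.array([[np.cos(a),np.sin(a),0],[np.sin(a),-np.cos(a),0],[0,0,-1]])
    rv=cv2.Rodrigues(R.T@D)[0].ravel()
    print('t',s['time_s'],'p',p.round(4),'ang',round(cur,2),'gap',round(s['finger_gap'],4),'F',np.round(s['wrist_force'],2),'M',np.round(s['moment'],2))
    print('shift mm',(R.T@(np.array([x,y,z])-p)*1e3).round(1),'turn u',(np.degrees(rv)/5).round(2))
if __name__=='__main__': d(*map(float,sys.argv[1:5]))
E
python3 d.py .5 -.164 .2 62.3
```

```text
t 1.4 p [ 0.4544 -0.0696  0.2296] ang 69.13 gap 0.0851 F [0.54 0.13 0.27] M [ 0.06 -0.04 -0.01]
shift mm [-72.   76.1  29.7] turn u [ 0.03 -0.02  1.37]
```

Request:
send_rows --series '[[[-24,25,0],[0,0,0.7],85],[[-24,25,0],[0,0,0.7],85],[[-20,28,0],[0,0,0],85],[[0,0,0],[0,0,0],85],[[0,0,0],[0,0,0],85]]'

```text
time_s: 1.9
ee_pos: [0.4995, -0.1747, 0.2273]
ee_rot: [[0.481, 0.877, 0.002], [0.877, -0.481, 0.001], [0.001, 0.002, -1.0]]
wrist_force: [-0.5, 0.2, -0.3]
finger_gap: 0.0849
```

```bash
python3 d.py .5 -.164 .04 62.3
```

```text
t 1.9 p [ 0.4995 -0.1747  0.2273] ang 61.24 gap 0.0849 F [-0.53  0.24 -0.34] M [ 0.03 -0.02 -0.02]
shift mm [  9.4  -5.  187.3] turn u [ 0.02 -0.02 -0.21]
```

Request:
send_rows --series '[[[5,-2.5,40],[0,0,-0.2],85],[[4,-2.5,35],[0,0,0],85],[[0,0,20],[0,0,0],85],[[0,0,0],[0,0,0],85],[[0,0,0],[0,0,0],85]]'

```text
time_s: 2.4
ee_pos: [0.4988, -0.16, 0.1314]
ee_rot: [[0.461, 0.888, 0.004], [0.888, -0.461, 0.001], [0.003, 0.003, -1.0]]
wrist_force: [0.4, -0.5, 0.2]
finger_gap: 0.0845
```

```bash
python3 d.py .5 -.164 .04 62.3; python3 - <<'E'
from h import *
s=shot('scene');t=shot('top')
print(proj(s,[.5,-.164,.1]),proj(t,[.5,-.164,.1]))
a=cv2.resize(s['bgr'][130:270,150:290],(400,400),interpolation=cv2.INTER_CUBIC);b=cv2.resize(t['bgr'][190:330,270:410],(400,400),interpolation=cv2.INTER_CUBIC)
cv2.imwrite('pics/pre.png',np.hstack([a,b]))
E
```

```text
t 2.4 p [ 0.4988 -0.16    0.1314] ang 62.56 gap 0.0845 F [ 0.43 -0.49  0.17] M [0.01 0.03 0.02]
shift mm [-3.2  2.7 91.4] turn u [ 0.04 -0.03  0.05]
[215.23882293 200.85789733] [342.74641793 259.89475111]
```

View pics/pre.png

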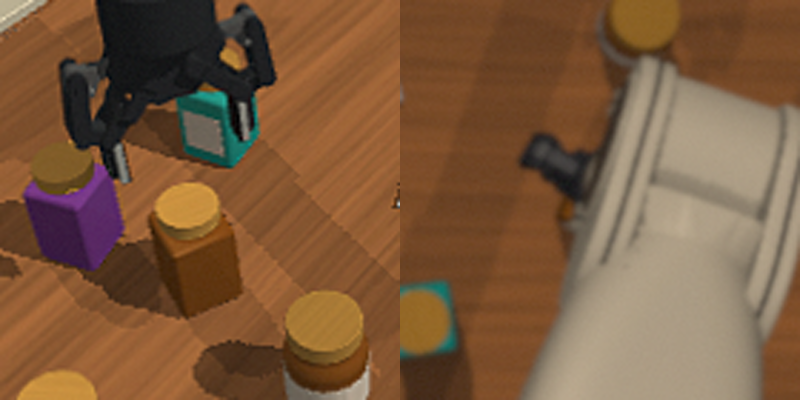

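The jar is at crop (190,245). The finger tips, at (120,178) and (242,135), straddle it from above and are clear of the purple and turquoise ones. I'll descend.

Request:
send_rows --series '[[[-3,3,20],[0,0,0],85],[[0,0,25],[0,0,0],85],[[0,0,25],[0,0,0],85],[[0,0,15],[0,0,0],85],[[0,0,0],[0,0,0],85],[[0,0,0],[0,0,0],85]]'

```text
time_s: 3.1
ee_pos: [0.5106, -0.1669, 0.0559]
ee_rot: [[0.46, 0.888, 0.027], [0.888, -0.46, -0.007], [0.006, 0.027, -1.0]]
wrist_force: [0.4, 0.1, -0.0]
finger_gap: 0.0849
```

```bash
python3 d.py .5 -.164 .04 62.3
```

```text
t 3.1 p [ 0.5106 -0.1669  0.0559] ang 62.61 gap 0.0849 F [ 0.37  0.07 -0.01] M [ 0.03  0.04 -0.  ]
shift mm [ -2.4 -11.1  15.6] turn u [ 0.31 -0.07  0.06]
```

Request:
send_rows --series '[[[-1,-6,8],[0.3,-0.07,0],85],[[-1,-5,6],[0,0,0],85],[[0,0,0],[0,0,0],85],[[0,0,0],[0,0,0],85]]'

```text
time_s: 3.5
ee_pos: [0.5021, -0.1643, 0.0446]
ee_rot: [[0.46, 0.888, 0.005], [0.888, -0.46, -0.002], [0.001, 0.005, -1.0]]
wrist_force: [0.1, -0.7, -0.3]
finger_gap: 0.0851
```

```bash
python3 d.py .5 -.164 .04 62.3
```

```text
t 3.5 p [ 0.5021 -0.1643  0.0446] ang 62.61 gap 0.0851 F [ 0.1  -0.74 -0.33] M [-0.03  0.02 -0.02]
shift mm [-0.7 -2.   4.6] turn u [ 0.06 -0.01  0.06]
```

Request:
send_rows --series '[[[-0.5,-2,4],[0.05,0,0],85],[[0,0,0],[0,0,0],60],[[0,0,0],[0,0,0],60],[[0,0,0],[0,0,0],45],[[0,0,0],[0,0,0],45],[[0,0,0],[0,0,0],45],[[0,0,0],[0,0,0],45]]' --force 40

```text
time_s: 4.2
ee_pos: [0.5002, -0.164, 0.0408]
ee_rot: [[0.46, 0.888, 0.002], [0.888, -0.46, 0.0], [0.001, 0.001, -1.0]]
wrist_force: [0.6, 0.2, 0.4]
finger_gap: 0.0535
```

```bash
python3 d.py .5 -.164 .04 62.3
```

```text
t 4.2 p [ 0.5002 -0.164   0.0408] ang 62.61 gap 0.0535 F [0.61 0.22 0.45] M [-0.03  0.05 -0.01]
shift mm [-0.2 -0.2  0.8] turn u [ 0.02 -0.01  0.06]
```

Gripped: the gap is 53.5 mm. I'll lift.

Request:
send_rows --series '[[[0,0,-15],[0,0,0],45],[[0,0,-25],[0,0,0],45],[[0,0,-25],[0,0,0],45],[[0,0,-20],[0,0,0],45],[[0,0,0],[0,0,0],45],[[0,0,0],[0,0,0],45]]'

```text
time_s: 4.8
ee_pos: [0.4946, -0.162, 0.1217]
ee_rot: [[0.46, 0.888, -0.013], [0.888, -0.46, 0.005], [-0.001, -0.014, -1.0]]
wrist_force: [-0.2, -0.3, -4.7]
finger_gap: 0.0536
```

```bash
python3 d.py .6406 .0663 .12 18
```

```text
t 4.8 p [ 0.4946 -0.162   0.1217] ang 62.61 gap 0.0536 F [-0.18 -0.29 -4.73] M [ 0.01  0.02 -0.04]
shift mm [269.9  24.6   1. ] turn u [-0.15  0.08  8.92]
```

Request:
send_rows --series '[[[30,3,0],[-0.1,0.05,0],45],[[30,3,0],[0,0,0],45],[[30,3,0],[0,0,0],45],[[30,3,0],[0,0,0],45],[[0,0,0],[0,0,1],45],[[0,0,0],[0,0,1],45],[[0,0,0],[0,0,1],45],[[0,0,0],[0,0,1],45],[[0,0,0],[0,0,1],45],[[0,0,0],[0,0,1],45],[[0,0,0],[0,0,1],45],[[0,0,0],[0,0,1],45]]'

```text
time_s: 6.0
ee_pos: [0.5475, -0.0545, 0.094]
ee_rot: [[0.933, 0.357, -0.046], [0.358, -0.934, 0.01], [-0.04, -0.026, -0.999]]
wrist_force: [-0.5, -0.4, -4.8]
finger_gap: 0.0533
```

```bash
python3 d.py .6406 .0663 .12 18
```

```text
t 6.0 p [ 0.5475 -0.0545  0.094 ] ang 20.99 gap 0.0533 F [-0.54 -0.43 -4.81] M [ 0.02 -0.11  0.04]
shift mm [129.1 -80.3 -29.1] turn u [-0.29  0.46  0.59]
```

Request:
send_rows --series '[[[0,0,-20],[-0.3,0.45,0.55],45],[[0,0,-10],[0,0,0],45],[[25,-16,0],[0,0,0],45],[[25,-16,0],[0,0,0],45],[[25,-16,0],[0,0,0],45],[[25,-16,0],[0,0,0],45],[[0,0,0],[0,0,0],45],[[0,0,0],[0,0,0],45]]'

```text
time_s: 6.8
ee_pos: [0.618, 0.0397, 0.109]
ee_rot: [[0.949, 0.314, -0.028], [0.314, -0.949, -0.0], [-0.026, -0.008, -1.0]]
wrist_force: [0.1, 0.5, -4.9]
finger_gap: 0.0533
```

```bash
python3 d.py .6406 .0663 .12 18
```

```text
t 6.8 p [0.618  0.0397 0.109 ] ang 18.31 gap 0.0533 F [ 0.11  0.49 -4.94] M [-0.05 -0.03 -0.04]
shift mm [ 29.5 -18.2 -11.6] turn u [-0.09  0.3   0.06]
```

Request:
send_rows --series '[[[15,-9,-6],[-0.1,0.3,0.05],45],[[14,-9,-3],[0,0,0],45],[[0,0,0],[0,0,0],45],[[0,0,0],[0,0,0],45]]'

```text
time_s: 7.2
ee_pos: [0.6393, 0.0661, 0.116]
ee_rot: [[0.951, 0.308, -0.002], [0.308, -0.951, -0.0], [-0.002, -0.0, -1.0]]
wrist_force: [0.4, 0.0, -4.9]
finger_gap: 0.0533
```

```bash
python3 d.py .6406 .0663 .12 18
```

```text
t 7.2 p [0.6393 0.0661 0.116 ] ang 17.95 gap 0.0533 F [ 0.39  0.01 -4.85] M [-0.04  0.   -0.04]
shift mm [ 1.3  0.2 -4. ] turn u [-0.    0.03 -0.01]
```

Request:
send_rows --series '[[[1,0,15],[0,0,0],45],[[0,0,15],[0,0,0],45],[[0,0,10],[0,0,0],45],[[0,0,0],[0,0,0],45],[[0,0,0],[0,0,0],45]]'

```text
time_s: 7.7
ee_pos: [0.6391, 0.064, 0.0763]
ee_rot: [[0.952, 0.305, -0.001], [0.305, -0.952, -0.001], [-0.001, 0.001, -1.0]]
wrist_force: [0.9, -0.8, -4.2]
finger_gap: 0.0537
```

```bash
python3 d.py .6406 .0663 .055 18;  python3 - <<'E'
from h import *
s=shot('scene');t=shot('top')
a=cv2.resize(s['bgr'][90:230,260:400],(400,400),interpolation=cv2.INTER_CUBIC);b=cv2.resize(t['bgr'][130:270,140:280],(400,400),interpolation=cv2.INTER_CUBIC)
cv2.imwrite('pics/pre2.png',np.hstack([a,b]))
E
```

```text
t 7.7 p [0.6391 0.064  0.0763] ang 17.78 gap 0.0537 F [ 0.87 -0.78 -4.19] M [-0.04 -0.04  0.02]
shift mm [ 2.1 -1.8 21.3] turn u [ 0.01  0.01 -0.04]
```

View pics/pre2.png

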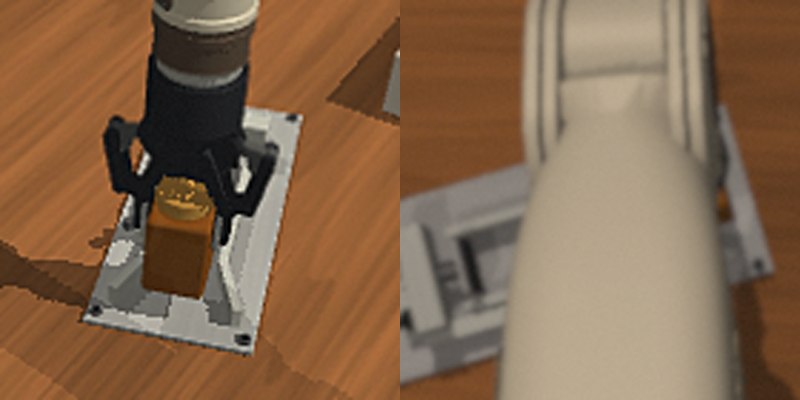

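The jar hangs square over the mouth, with its near bottom edge at crop (145,285)–(208,297), parallel to the plate edge. I'll lower it slowly.

Request:
send_rows --series '[[[2,-2,10],[0,0,0],45],[[0,0,8],[0,0,0],45],[[0,0,4],[0,0,0],45],[[0,0,0],[0,0,0],45],[[0,0,0],[0,0,0],45]]'

```text
time_s: 8.3
ee_pos: [0.6418, 0.0671, 0.0539]
ee_rot: [[0.952, 0.306, 0.002], [0.306, -0.952, -0.0], [0.002, 0.001, -1.0]]
wrist_force: [-0.0, 0.6, -3.9]
finger_gap: 0.0539
```

```bash
python3 d.py .6406 .0663 .047 18
```

```text
t 8.3 p [0.6418 0.0671 0.0539] ang 17.8 gap 0.0539 F [-0.    0.58 -3.92] M [-0.07 -0.01  0.09]
shift mm [-1.4  0.4  6.9] turn u [ 0.01 -0.03 -0.04]
```

Request:
send_rows --series '[[[-1,0,2],[0,0,0],45],[[0,0,2],[0,0,0],45],[[0,0,1.5],[0,0,0],45],[[0,0,1],[0,0,0],45],[[0,0,0],[0,0,0],45]]'

```text
time_s: 8.8
ee_pos: [0.6412, 0.0668, 0.0474]
ee_rot: [[0.952, 0.306, 0.003], [0.306, -0.952, -0.0], [0.003, 0.001, -1.0]]
wrist_force: [-0.8, -0.4, -4.0]
finger_gap: 0.0534
```

```bash
python3 d.py .6406 .0663 .047 18
```

```text
t 8.8 p [0.6412 0.0668 0.0474] ang 17.8 gap 0.0534 F [-0.83 -0.37 -4.03] M [0.   0.04 0.02]
shift mm [-0.7  0.3  0.4] turn u [ 0.02 -0.03 -0.04]
```

Still hanging at -4 N, so there's no contact yet. Down in small steps.

Request:
send_rows --series '[[[0,0,1],[0,0,0],45],[[0,0,1],[0,0,0],45],[[0,0,0],[0,0,0],45]]'

```text
time_s: 9.1
ee_pos: [0.6421, 0.0668, 0.0472]
ee_rot: [[0.952, 0.306, 0.006], [0.306, -0.952, -0.0], [0.006, 0.002, -1.0]]
wrist_force: [-0.3, -0.8, -4.5]
finger_gap: 0.0533
```

```bash
python3 d.py .6406 .0663 .047 18
```

```text
t 9.1 p [0.6421 0.0668 0.0472] ang 17.79 gap 0.0533 F [-0.34 -0.79 -4.5 ] M [-0.06 -0.03 -0.05]
shift mm [-1.6  0.1  0.2] turn u [ 0.02 -0.06 -0.04]
```

Request:
send_rows --series '[[[-1.5,0,2],[0,-0.05,0],45],[[0,0,1.5],[0,0,0],45],[[0,0,0],[0,0,0],45]]'

```text
time_s: 9.4
ee_pos: [0.6429, 0.0668, 0.0472]
ee_rot: [[0.952, 0.306, 0.008], [0.306, -0.952, -0.0], [0.007, 0.003, -1.0]]
wrist_force: [1.0, 0.1, -5.6]
finger_gap: 0.0534
```

```bash
python3 d.py .6406 .0663 .047 18
```

```text
t 9.4 p [0.6429 0.0668 0.0472] ang 17.8 gap 0.0534 F [ 1.02  0.08 -5.64] M [-0.04  0.04 -0.  ]
shift mm [-2.4 -0.2  0.2] turn u [ 0.03 -0.08 -0.04]
```

```bash
python3 - <<'E'
from h import *
s=robot.read_state();print(np.round(s['joint_pos'],2),np.round(s['joint_efforts'],2),s['wrist_force'],s['moment'])
c=shot('scene');st=np.load('st.npz');R,t=st['R'],st['t']
cv2.imwrite('pics/low.png',cv2.resize(c['bgr'][130:220,275:395],(800,600),interpolation=cv2.INTER_CUBIC))
for z in(.006,.012):print([proj(c,[*(R@np.array(q)+t),z]).round(1) for q in((-.167,.027),(-.167,-.027))], [((proj(c,[*(R@np.array(q)+t),z])-[275,130])*6.667).round() for q in((-.167,.027),(-.167,-.027))])
E
```

```text
[ 5.970e+00  3.702e+01  8.060e+00  6.060e+01 -7.000e-02  7.817e+01] [ 1.000e-02 -5.648e+01  2.471e+01 -1.000e-02  0.000e+00 -0.000e+00] [ 1.02359518  0.07871133 -5.63839758] [-0.03703386  0.03764512 -0.00091116]
[array([308.8, 200.2]), array([330. , 204.3])] [array([225., 468.]), array([367., 496.])]
[array([308.9, 198.5]), array([330.2, 202.7])] [array([226., 457.]), array([368., 484.])]
```

View pics/low.png

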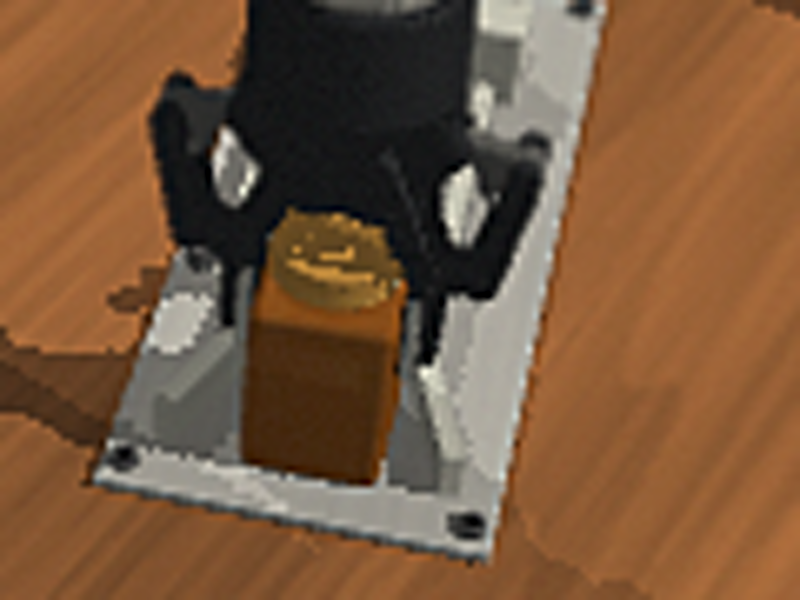

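The bottom edge at crop (243,460)–(377,483) lies on the plate, and the TCP has stalled 6.4 mm above its grasp height, which matches the plate thickness. The jar is standing on the plate. I'll ease the grip to unload it.

Request:
send_rows --series '[[[0,0,0],[0,0,0],57],[[0,0,0],[0,0,0],60],[[0,0,0],[0,0,0],62]]'

```text
time_s: 9.75
ee_pos: [0.6439, 0.0669, 0.0475]
ee_rot: [[0.952, 0.306, 0.01], [0.306, -0.952, -0.0], [0.009, 0.003, -1.0]]
wrist_force: [-0.6, 0.2, -0.8]
finger_gap: 0.0619
```

```bash
python3 d.py .6406 .0663 .05 18
```

```text
t 9.75 p [0.6439 0.0669 0.0475] ang 17.8 gap 0.0619 F [-0.59  0.22 -0.82] M [ 0.03  0.02 -0.03]
shift mm [-3.3 -0.4 -2.5] turn u [ 0.04 -0.1  -0.04]
```

```bash
python3 - <<'E'
from m import *
c=shot('scene');st=np.load('st.npz');R,t=st['R'],st['t']
f=lambda u,v,z:(1e3*R.T@(onz(c,275+(u+.5)/6.667-.5,130+(v+.5)/6.667-.5,z)[:2]-t)).round(1)
for n,a in dict(plL=(98,476,.006),plR=(488,550,.006),jL=(243,460,.006),jR=(377,483,.006),jtL=(250,325,.084),jtR=(397,348,.084)).items():print(n,f(*a))
s=robot.read_state();print('tcp',1e3*R.T@(s['ee_pos'][:2]-t))
cv2.imwrite('pics/rel.png',cv2.resize(c['bgr'][130:220,275:395],(800,600),interpolation=cv2.INTER_CUBIC))
E
```

```text
plL [-183.    73.5]
plR [-181.1  -73.8]
jL [-160.    22.9]
jR [-158.2  -28.3]
jtL [-170.8   22.5]
jtR [-168.4  -29.7]
tcp [-140.54735836   -3.36065977]
```

View pics/rel.png

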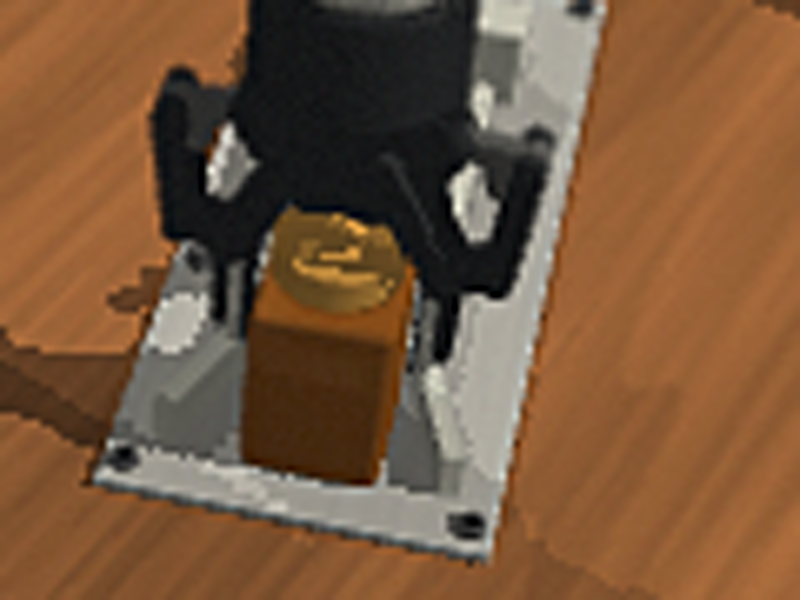

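The view is unchanged after release, so the jar stands on the plate, about 3 mm toward -y. I'll centre and regrip, which squares it with the lane.

Request:
send_rows --series '[[[-3.5,0,-1.5],[0,-0.1,-0.04],62],[[0,0,0],[0,0,0],62],[[0,0,0],[0,0,0],62]]'

```text
time_s: 10.1
ee_pos: [0.6405, 0.0657, 0.0493]
ee_rot: [[0.951, 0.309, 0.001], [0.309, -0.951, -0.003], [0.0, 0.003, -1.0]]
wrist_force: [0.1, 0.3, -0.3]
finger_gap: 0.062
```

```bash
cat > g.py <<'E'
import sys
from h import *
# stand-frame readout; args: target stand x,y (mm), z
st=np.load('st.npz');R,t=st['R'],st['t'];s=robot.read_state()
print('tcp in stand',(1e3*R.T@(s['ee_pos'][:2]-t)).round(2),'F in stand',(R.T@s['wrist_force'][:2]).round(2),round(s['wrist_force'][2],2))
from d import d
x,y,z=map(float,sys.argv[1:4]);p=R@np.array([x,y])/1e3+t;d(p[0],p[1],z/1e3,18.02)
E
python3 g.py -140 0 48
```

```text
tcp in stand [-140.58    0.24] F in stand [ 0.27 -0.23] -0.29
t 10.1 p [0.6405 0.0657 0.0493] ang 18.02 gap 0.062 F [ 0.14  0.33 -0.29] M [-0.01 -0.06  0.05]
shift mm [ 0.2 -0.6  1.3] turn u [ 0.04 -0.   -0.  ]
```

Request:
send_rows --series '[[[0,0,0],[0,0,0],45],[[0,0,0],[0,0,0],45],[[0,0,0],[0,0,0],45],[[0,-4,0],[0,0,0],45],[[0,-5,0],[0,0,0],45],[[0,-5,0],[0,0,0],45],[[0,0,0],[0,0,0],45]]' --force 35

```text
time_s: 10.8
ee_pos: [0.6363, 0.0797, 0.0496]
ee_rot: [[0.951, 0.309, 0.002], [0.309, -0.951, -0.004], [0.001, 0.004, -1.0]]
wrist_force: [-0.6, 0.1, 0.1]
finger_gap: 0.0535
```

```bash
python3 g.py -115 0 48.5
```

```text
tcp in stand [-1.2595e+02 -7.0000e-02] F in stand [0.3 0.5] 0.08
t 10.8 p [0.6363 0.0797 0.0496] ang 17.98 gap 0.0535 F [-0.57  0.13  0.08] M [ 0.16  0.08 -0.02]
shift mm [ -0.1 -11.    1.1] turn u [ 0.05 -0.01 -0.01]
```

Request:
send_rows --series '[[[0,-6,0],[0,0,0],45],[[0,-6,0],[0,0,0],45],[[0,-6,0],[0,0,0],45],[[0,-6,0],[0,0,0],45],[[0,0,0],[0,0,0],45]]'

```text
time_s: 11.3
ee_pos: [0.628, 0.1052, 0.0496]
ee_rot: [[0.951, 0.309, 0.002], [0.309, -0.951, -0.004], [0.001, 0.004, -1.0]]
wrist_force: [-0.4, 0.5, -0.3]
finger_gap: 0.0535
```

```bash
python3 g.py -75 0 48.5
```

```text
tcp in stand [-9.918e+01 -7.000e-02] F in stand [0.59 0.25] -0.27
t 11.3 p [0.628  0.1052 0.0496] ang 18.03 gap 0.0535 F [-0.42  0.48 -0.27] M [ 0.2   0.07 -0.03]
shift mm [ -0.1 -24.2   1. ] turn u [ 0.05 -0.01  0.  ]
```

It has entered the straight rails with no side force. Continuing.

Request:
send_rows --series '[[[0,-6,0],[0,0,0],45],[[0,-6,0],[0,0,0],45],[[0,-6,0],[0,0,0],45],[[0,-6,0],[0,0,0],45],[[0,-6,0],[0,0,0],45],[[0,-6,0],[0,0,0],45],[[0,0,0],[0,0,0],45]]'

```text
time_s: 12.0
ee_pos: [0.6158, 0.1428, 0.0496]
ee_rot: [[0.951, 0.31, 0.002], [0.31, -0.951, -0.003], [0.001, 0.004, -1.0]]
wrist_force: [-0.0, 1.6, 0.7]
finger_gap: 0.0533
```

```bash
python3 g.py -40 0 48.5
```

```text
tcp in stand [-59.68  -0.13] F in stand [ 1.55 -0.46] 0.73
t 12.0 p [0.6158 0.1428 0.0496] ang 18.05 gap 0.0533 F [-0.04  1.62  0.73] M [ 0.18  0.14 -0.04]
shift mm [ -0.1 -19.7   1. ] turn u [ 0.04 -0.01  0.01]
```

Request:
send_rows --series '[[[0,-5,0],[0,0,0],45],[[0,-5,0],[0,0,0],45],[[0,-5,0],[0,0,0],45],[[0,-5,0],[0,0,0],45],[[0,-5,0],[0,0,0],45],[[0,-5,0],[0,0,0],45],[[0,-5,0],[0,0,0],45],[[0,0,0],[0,0,0],45]]'

```text
time_s: 12.8
ee_pos: [0.606, 0.1772, 0.0497]
ee_rot: [[0.951, 0.308, 0.006], [0.308, -0.951, -0.006], [0.004, 0.008, -1.0]]
wrist_force: [1.7, -1.0, 0.6]
finger_gap: 0.0535
```

```bash
python3 g.py 0 0 48.5
```

```text
tcp in stand [-23.82  -1.41] F in stand [-1.47 -1.31] 0.58
t 12.8 p [0.606  0.1772 0.0497] ang 17.94 gap 0.0535 F [ 1.7  -0.99  0.58] M [-0.01 -0.19 -0.02]
shift mm [ -1.4 -23.8   1. ] turn u [ 0.09 -0.04 -0.02]
```

Request:
send_rows --series '[[[0,-5,0],[0,0,0],45],[[0,-5,0],[0,0,0],45],[[0,-5,0],[0,0,0],45],[[0,-5,0],[0,0,0],45],[[0,-5,0],[0,0,0],45],[[0,-4,0],[0,0,0],45],[[0,0,0],[0,0,0],45]]'

```text
time_s: 13.5
ee_pos: [0.596, 0.2077, 0.0497]
ee_rot: [[0.951, 0.309, 0.006], [0.309, -0.951, -0.006], [0.004, 0.007, -1.0]]
wrist_force: [1.3, -1.6, 0.2]
finger_gap: 0.0535
```

```bash
python3 g.py 20 0 48.5
```

```text
tcp in stand [ 8.24 -1.41] F in stand [-1.95 -0.78] 0.22
t 13.5 p [0.596  0.2077 0.0497] ang 18.0 gap 0.0535 F [ 1.35 -1.61  0.22] M [-0.19 -0.11  0.09]
shift mm [ -1.4 -11.8   1.1] turn u [ 0.08 -0.04 -0.  ]
```

Request:
send_rows --series '[[[0,-3,0],[0,0,0],45],[[0,-3,0],[0,0,0],45],[[0,-2.5,0],[0,0,0],45],[[0,0,0],[0,0,0],45]]'

```text
time_s: 13.9
ee_pos: [0.5932, 0.2164, 0.0498]
ee_rot: [[0.951, 0.309, 0.006], [0.309, -0.951, -0.006], [0.004, 0.007, -1.0]]
wrist_force: [1.6, -1.1, 1.3]
finger_gap: 0.0532
```

```bash
python3 g.py 20 0 48.5
```

```text
tcp in stand [17.38 -1.38] F in stand [-1.58 -1.21] 1.34
t 13.9 p [0.5932 0.2164 0.0498] ang 18.01 gap 0.0532 F [ 1.64 -1.13  1.34] M [-0.17 -0.14  0.12]
shift mm [-1.4 -2.6  1.2] turn u [ 0.08 -0.04 -0.  ]
```

Request:
send_rows --series '[[[0,-2,0],[0,0,0],45],[[0,-2,0],[0,0,0],45],[[0,0,0],[0,0,0],45]]'

```text
time_s: 14.2
ee_pos: [0.5919, 0.2204, 0.0497]
ee_rot: [[0.951, 0.309, 0.006], [0.309, -0.951, -0.006], [0.004, 0.007, -1.0]]
wrist_force: [1.5, -1.1, 1.1]
finger_gap: 0.0533
```

```bash
python3 g.py 20 0 48.5
```

```text
tcp in stand [21.55 -1.34] F in stand [-1.47 -1.07] 1.08
t 14.2 p [0.5919 0.2204 0.0497] ang 18.0 gap 0.0533 F [ 1.47 -1.07  1.08] M [-0.2  -0.14  0.16]
shift mm [-1.3  1.5  1.2] turn u [ 0.08 -0.04 -0.  ]
```

Request:
send_rows --series '[[[0,-2,0],[0,0,0],45],[[0,-2,0],[0,0,0],45],[[0,0,0],[0,0,0],45]]'

```text
time_s: 14.5
ee_pos: [0.5908, 0.2235, 0.0498]
ee_rot: [[0.951, 0.309, 0.006], [0.309, -0.951, -0.008], [0.004, 0.009, -1.0]]
wrist_force: [1.4, -1.6, 1.0]
finger_gap: 0.0535
```

```bash
python3 g.py 20 0 48.5
```

```text
tcp in stand [24.83 -1.33] F in stand [-1.94 -0.82] 0.99
t 14.5 p [0.5908 0.2235 0.0498] ang 17.97 gap 0.0535 F [ 1.38 -1.59  0.99] M [-0.37 -0.22  0.19]
shift mm [-1.3  4.8  1.3] turn u [ 0.11 -0.04 -0.01]
```

Request:
send_rows --series '[[[0,-2,0],[0,0,0],45],[[0,-1,0],[0,0,0],45]]'

```text
time_s: 14.7
ee_pos: [0.5903, 0.2248, 0.0499]
ee_rot: [[0.952, 0.307, 0.007], [0.308, -0.951, -0.011], [0.004, 0.013, -1.0]]
wrist_force: [1.4, -4.7, 1.5]
finger_gap: 0.0532
```

```bash
python3 g.py 20 0 48.5
```

```text
tcp in stand [26.26 -1.29] F in stand [-4.85  0.15] 1.51
t 14.7 p [0.5903 0.2248 0.0499] ang 17.91 gap 0.0532 F [ 1.36 -4.66  1.51] M [-0.97 -0.36  0.24]
shift mm [-1.3  6.2  1.4] turn u [ 0.14 -0.04 -0.02]
```

Request:
send_rows --series '[[[0,-3,0],[0.1,0,0],45],[[0,-2,0],[0,0,0],45]]'

```text
time_s: 14.9
ee_pos: [0.5896, 0.2271, 0.0498]
ee_rot: [[0.952, 0.306, 0.006], [0.306, -0.952, -0.007], [0.003, 0.009, -1.0]]
wrist_force: [3.5, -8.5, 3.6]
finger_gap: 0.0532
```

```bash
python3 g.py 20 0 48.5
```

```text
tcp in stand [28.62 -1.24] F in stand [-9.21 -0.72] 3.57
t 14.9 p [0.5896 0.2271 0.0498] ang 17.8 gap 0.0532 F [ 3.53 -8.54  3.57] M [-1.79 -0.49  0.13]
shift mm [-1.2  8.6  1.4] turn u [ 0.1  -0.04 -0.04]
```

The lane force is 9.2 N. I'll look at the pawl.

```bash
python3 - <<'E'
from h import *
s=shot('scene');t=shot('top')
a=cv2.resize(s['bgr'][100:200,285:385],(400,400),interpolation=cv2.INTER_CUBIC);b=cv2.resize(t['bgr'][160:260,140:240],(400,400),interpolation=cv2.INTER_CUBIC)
cv2.imwrite('pics/paw.png',np.hstack([a,b]))
E
python3 g.py 20 0 48.5
```

```text
tcp in stand [28.56 -1.22] F in stand [-7.47 -0.01] 1.08
t 15.0 p [0.5896 0.227  0.0498] ang 17.8 gap 0.0535 F [ 2.32 -7.11  1.08] M [-1.5  -0.49  0.2 ]
shift mm [-1.2  8.6  1.4] turn u [ 0.11 -0.04 -0.04]
```

View pics/paw.png

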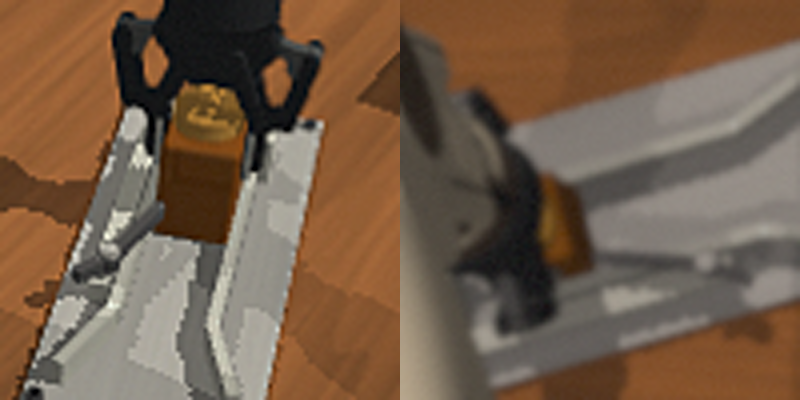

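The nose at (160,212) is right at the jar's rear corner, so it's unclear whether it has snapped. I'll press on to about 10 N.

Request:
send_rows --series '[[[0,-3.5,0],[0.1,0,0.04],45],[[0,-2.5,0],[0,0,0],45]]'

```text
time_s: 15.2
ee_pos: [0.589, 0.2281, 0.0498]
ee_rot: [[0.954, 0.299, 0.006], [0.299, -0.954, -0.008], [0.003, 0.009, -1.0]]
wrist_force: [3.2, -7.7, 1.8]
finger_gap: 0.0535
```

```bash
python3 g.py 20 0 48.5
```

```text
tcp in stand [29.74 -1.02] F in stand [-8.34 -0.6 ] 1.83
t 15.2 p [0.589  0.2281 0.0498] ang 17.37 gap 0.0535 F [ 3.16 -7.74  1.83] M [-1.7  -0.59  0.19]
shift mm [-0.9  9.7  1.4] turn u [ 0.11 -0.03 -0.13]
```

Request:
send_rows --series '[[[0,-4,0],[0.1,0,-0.15],45],[[0,-3,0],[0,0,0],45]]'

```text
time_s: 15.4
ee_pos: [0.5889, 0.2294, 0.0499]
ee_rot: [[0.952, 0.307, 0.007], [0.307, -0.952, -0.009], [0.003, 0.011, -1.0]]
wrist_force: [2.4, -9.6, 2.6]
finger_gap: 0.0535
```

```bash
python3 g.py 20 0 48.5
```

```text
tcp in stand [31.02 -1.28] F in stand [-9.89  0.68] 2.65
t 15.4 p [0.5889 0.2294 0.0499] ang 17.89 gap 0.0535 F [ 2.42 -9.62  2.65] M [-1.97 -0.52  0.19]
shift mm [-1.3 11.   1.5] turn u [ 0.13 -0.04 -0.03]
```

```bash
python3 g.py 20 0 48.5; python3 - <<'E'
from h import *
s=shot('scene');t=shot('top')
cv2.imwrite('pics/s2.png',s['bgr'])
old=cv2.imread('pics/paw.png')[180:300,60:260]
a=cv2.resize(old,(800,480)[:2]) if 0 else cv2.resize(old,(400,240),interpolation=cv2.INTER_CUBIC)
n=cv2.resize(s['bgr'][100:200,285:385],(400,400),interpolation=cv2.INTER_CUBIC)[180:300,60:260]
tn=cv2.resize(t['bgr'][160:260,140:240],(400,400),interpolation=cv2.INTER_CUBIC)[160:300,120:353]
to=cv2.imread('pics/paw.png')[160:300,520:753]
f=lambda i:cv2.resize(i,(400,240),interpolation=cv2.INTER_CUBIC)
cv2.imwrite('pics/paw2.png',np.vstack([np.hstack([f(old),f(n)]),np.hstack([f(to),f(tn)])]))
E
```

```text
tcp in stand [31.02 -1.28] F in stand [-9.89  0.68] 2.65
t 15.4 p [0.5889 0.2294 0.0499] ang 17.89 gap 0.0535 F [ 2.42 -9.62  2.65] M [-1.97 -0.52  0.19]
shift mm [-1.3 11.   1.5] turn u [ 0.13 -0.04 -0.03]
```

View pics/paw2.png

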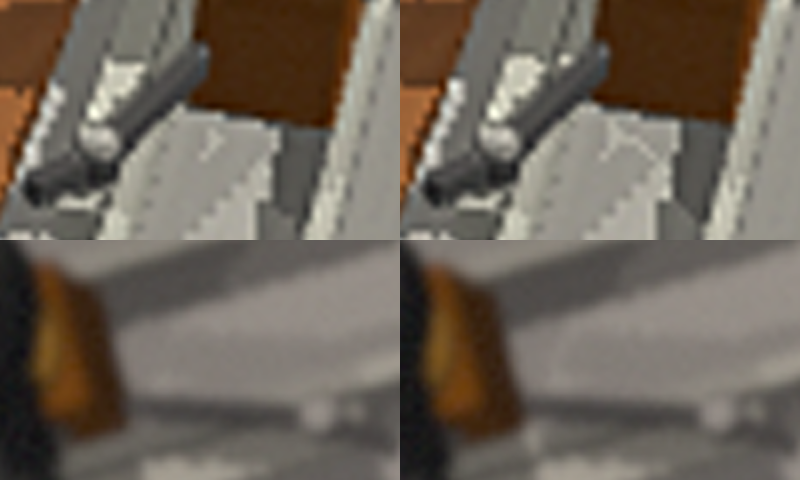

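Both views show the pawl shut: its direction from pin to nose is about 3° in the top view, the same as at the start, where open would differ by 7.5°. The nose is behind the jar. I'll ease back in the grip to unload the pad, then release.

Request:
send_rows --series '[[[0,1,0],[0,0,0],45],[[0,1,0],[0,0,0],45],[[0,0,0],[0,0,0],45]]'

```text
time_s: 15.8
ee_pos: [0.5899, 0.2258, 0.0499]
ee_rot: [[0.953, 0.304, 0.007], [0.304, -0.953, -0.011], [0.003, 0.012, -1.0]]
wrist_force: [2.0, -2.1, 1.3]
finger_gap: 0.054
```

```bash
python3 g.py 20 0 48.5
```

```text
tcp in stand [27.3  -1.18] F in stand [-2.65 -1.21] 1.31
t 15.8 p [0.5899 0.2258 0.0499] ang 17.72 gap 0.054 F [ 1.97 -2.14  1.31] M [-0.47 -0.23  0.05]
shift mm [-1.1  7.3  1.5] turn u [ 0.14 -0.04 -0.06]
```

Request:
send_rows --series '[[[0,0.5,0],[0,0,0],45],[[0,0,0],[0,0,0],45],[[0,0,0],[0,0,0],57],[[0,0,0],[0,0,0],62],[[0,0,0],[0,0,0],70],[[0,0,0],[0,0,0],75],[[0,0,0],[0,0,0],75]]'

```text
time_s: 16.5
ee_pos: [0.5871, 0.2285, 0.0485]
ee_rot: [[0.952, 0.307, 0.001], [0.307, -0.952, -0.007], [-0.001, 0.007, -1.0]]
wrist_force: [0.3, 0.8, 0.4]
finger_gap: 0.0748
```

```bash
python3 g.py 20 0 48.5
```

```text
tcp in stand [30.73  0.69] F in stand [ 0.72 -0.53] 0.36
t 16.5 p [0.5871 0.2285 0.0485] ang 17.89 gap 0.0748 F [0.29 0.85 0.36] M [ 0.02 -0.02  0.04]
shift mm [ 0.7 10.7  0.1] turn u [ 0.08  0.01 -0.03]
```

Released. I'll raise straight up until clear of the lid (jar top at 103 mm), then back away.

Request:
send_rows --series '[[[0,0,-10],[0.08,0,0],75],[[0,0,-15],[0,0,0],75],[[0,0,-15],[0,0,0],75],[[0,0,0],[0,0,0],75]]'

```text
time_s: 16.9
ee_pos: [0.5867, 0.2287, 0.0909]
ee_rot: [[0.952, 0.307, -0.002], [0.307, -0.952, 0.001], [-0.002, -0.001, -1.0]]
wrist_force: [0.2, 0.5, 0.8]
finger_gap: 0.0749
```

```bash
python3 g.py 29 0 160
```

```text
tcp in stand [31.08  0.95] F in stand [ 0.39 -0.3 ] 0.82
t 16.9 p [0.5867 0.2287 0.0909] ang 17.9 gap 0.0749 F [0.17 0.46 0.82] M [ 0.03 -0.04 -0.  ]
shift mm [  0.8   2.  -69.1] turn u [-0.02  0.02 -0.02]
```

Request:
send_rows --series '[[[0,0,-25],[0,0,0],75],[[0,0,-30],[0,0,0],75],[[0,0,-30],[0,0,0],75],[[0,0,-30],[0,0,0],75],[[-35,-20,0],[0,0,0],75],[[-35,-20,0],[0,0,0],75],[[-35,-20,0],[0,0,0],75],[[-35,-20,0],[0,0,0],75],[[-35,-20,0],[0,0,0],75],[[-35,-20,0],[0,0,0],75],[[-35,-20,0],[0,0,0],75],[[0,0,0],[0,0,0],75]]'

```text
time_s: 18.1
ee_pos: [0.3032, 0.2875, 0.2089]
ee_rot: [[0.953, 0.303, -0.001], [0.303, -0.953, 0.007], [0.001, -0.006, -1.0]]
wrist_force: [0.8, -0.6, 0.2]
finger_gap: 0.0749
```

```bash
python3 - <<'E'
from h import *
s=shot('scene');t=shot('top')
a=cv2.resize(s['bgr'][100:200,285:385],(400,400),interpolation=cv2.INTER_CUBIC);b=cv2.resize(t['bgr'][160:260,110:210],(400,400),interpolation=cv2.INTER_CUBIC)
cv2.imwrite('pics/fin.png',np.hstack([a,b]));print(robot.read_state()['ee_pos'],robot.read_state()['time_s'])
# other objects moved?
for n,(p,q) in {'top':((300,120),(450,270))}.items():
    o=cv2.imread('pics/top0.png');hs=lambda i:cv2.inRange(cv2.cvtColor(i,cv2.COLOR_BGR2HSV),(17,190,150),(30,255,255))
    for i in(o,t['bgr']):
        k,l,st,ce=cv2.connectedComponentsWithStats(hs(i));print([c.round(1).tolist() for c,z in zip(ce[1:],st[1:]) if z[4]>100])
E
```

```text
[0.30681442 0.28790801 0.20927142] 18.2
[[308.1, 130.8], [355.4, 194.9], [423.4, 242.9], [342.0, 260.0], [350.0, 312.6]]
[[308.0, 130.6], [356.4, 190.2], [167.3, 215.4], [423.5, 242.9], [350.3, 312.8]]
```

View pics/fin.png

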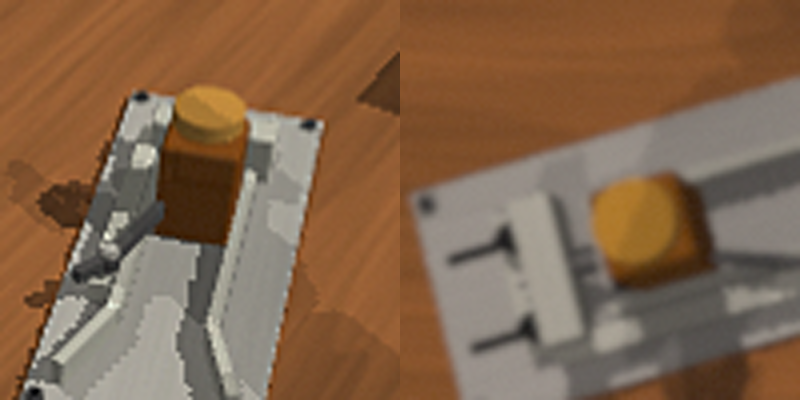

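```bash
python3 - <<'E'
from h import *
t=shot('top');s=shot('scene');st=np.load('st.npz');R,tt=st['R'],st['t']
print('jar stand mm',1e3*R.T@(onz(t,167.3,215.4,.103)[:2]-tt))
o=cv2.imread('pics/top0.png');so=cv2.imread('pics/scene0.png')
g=lambda i,y,x:i[y:y+70,x:x+70]
for n,a,b,(y,x) in(('top ra',o,t['bgr'],(165,320)),('scene ra',so,s['bgr'],(225,230))):
    A=cv2.cvtColor(g(a,y,x),6).astype('f4');B=cv2.cvtColor(g(b,y,x),6).astype('f4')
    print(n,cv2.phaseCorrelate(A,B,cv2.createHanningWindow((70,70),cv2.CV_32F)),np.abs(A-B).mean())
f=lambda i:cv2.resize(i,(390,290),interpolation=cv2.INTER_CUBIC)
c=lambda i:f(i[190:260,150:244])   # top pawl region
cv2.imwrite('pics/last.png',np.vstack([np.hstack([f(o[165:235,310:404]),f(t['bgr'][165:235,310:404])]),np.hstack([c(o),c(t['bgr'])])]))
E
```

```text
jar stand mm [30.630276   -0.64108525]
top ra ((0.13489935355531912, 0.018800320828319173), 0.9515153173311257) 4.2667346
scene ra ((-0.004573975557683241, 0.04656980994986526), 0.9525398212818452) 4.96
```

View pics/last.png

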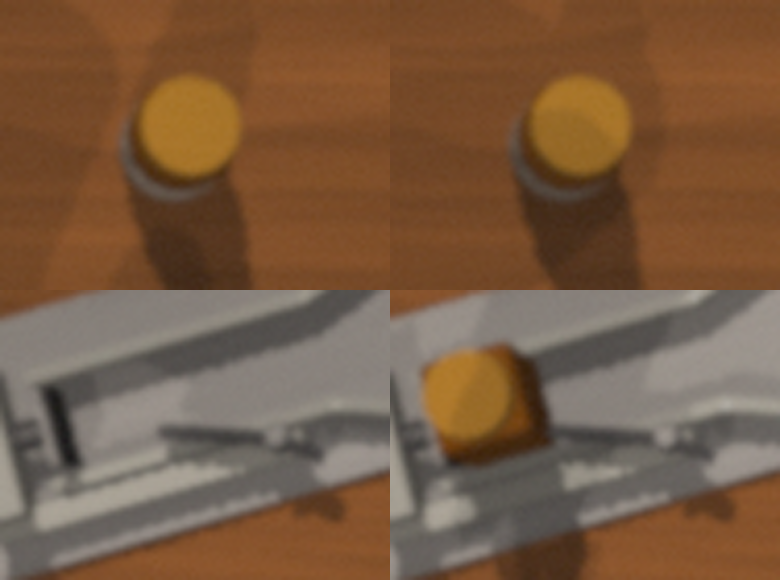

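Round jar a has not moved; the apparent shift was a shadow on its lid. The pawl has the same attitude as at the start, with its tip at (165,432) against (162,432), behind the jar. I'll hand it in.

```bash
python3 -c "
from workcell import robot
print(robot.close_job())"
```

```text
the job is handed in; nothing more can be done
None
```

The square honey jar is standing in the stand between pawl and pad, released, and the job was handed in at about 18 s of robot time.

I gripped the amber jar across two flat sides and lowered it onto the plate in the mouth. After a re-centring grip, I slid it along the lane past the pawl. I pressed it into the pad to a wrist lane force of about 9.9 N, which includes friction. I then eased back before opening the fingers, to unload the pad gently, and withdrew straight up.

**Last checks:**
- **Pawl:** in the top view it has the same attitude as before the run, with its nose directly behind the jar, so I read it as shut.
- **Jar position:** the lid measures at stand x ≈ 31 mm, y ≈ -0.6 mm. The home estimated from the picture was about 26 mm (a carriage shift of about -14 mm), so the two differ by a few mm. The jar looks upright.
- **Round jars and lids:** none of them moved. A lid-colour mask first suggested that round jar a had shifted by 5 px. Direct image comparison in both views showed a shift of at most 0.14 px, so that was only a shadow on its lid.

**One reading that disagreed:** when I set the jar down, the wrist force still showed its full weight although it had stopped on the plate. It read near zero once the grip was eased.

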